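# Index the rib-holder arm one hole towards the vase

### The arm

A 6-joint arm with a two-finger parallel gripper is mounted at the origin on the work surface. World frame = base frame: x ahead of the robot, y to its left, z up, the work surface at z = 0. Lengths are in m, angles in rad, forces in N, time in s.
With the tool pointing down it reaches from about 0.375 to 0.925 m from the base axis. Payload 5.7 kg.
Tool frame: the origin (TCP) lies midway between the tips of the shut fingers; the grasp point (between the pads) lies 19 mm behind it; z points along the fingers, y is the line along which they close (so a half turn about z gives the same grasp; the last joint's range is limited). The gripper opens to 85 mm and grips with 20 to 120 N. Pads are 22 mm wide; open, the fingers measure 114 mm over their backs; the gripper's body (76 mm by 85 mm) begins 54 mm behind the grasp point. The pads swing forward as they close: fully open they stand 13 mm farther back than shut.
Start: joints at [-1.319, 0.359, 1.51, -0, 1.272, -0.115], TCP at [0.215, -0.56, 0.231] pointing down, gripper open.
Joint ranges: [-2.97, 2.97], [-1.01, 2.36], [0.21, 2.38], [-0.96, 4.11], [0.2, 2.71], [-2.98, 2.98]. Speed limits (rad/s): [2.39, 2.39, 3.14, 3.14, 3.14, 3.14].

### API

Orientations are given as [roll, pitch, yaw] about the fixed x, y, z axes, in that order (R = Rz(yaw) Ry(pitch) Rx(roll)).
In Python, from station import telemetry, optics, order, regions_of gives the robot as it stands.
- The arm moves only by the tool carry_out, never from a script. Its argument "increments" is a list that holds one entry, the list of rows, each a list of 6 numbers: the shift along the tool's x, y, z as a fraction of full scale, then the turn, a rotation vector about the tool's x, y, z as a fraction of full scale. A call has 1 to 20 rows; each row is the pose to reach, as a shift and turn from the pose commanded when the call began, along the tool's axes at that moment; what a row does not reach only later rows make up. Full scale, the value 1, is 0.2 m for a shift and 30 degrees for a turn. A row lasts 1/8 s, in which the tool goes at most 62.5 mm and 10.7 degrees, less where a joint would pass 70% of its speed; a pose out of reach is approached as far as the arm can. A call with a number of a shift or a turn outside -1 to 1 is refused whole. A call with a gripper value outside its range is refused whole. "hand" is the opening, from 0 (shut) to 1 (fully open), set as the call begins (left out, the last holds). The fingers move at their own pace and stop on an object; the grip force is fixed at half the most. Time passes only in rows, so rows that repeat a pose let the fingers close. It gives the time, the measured TCP pose, the force, the opening and the grip force at its end, in the units of the state.
- telemetry.sense(): the state, without advancing time (a new reading comes with each control period).
- optics.read_camera(name): name is "scene" or "top" or "wrist"; returns (picture, depth): 420x560x3 uint8, blue, green, red; 420x560 float32, m along the optical axis (not along the pixel's ray), 0 where there is no reading.
- optics.get_calibration(name): a dict with "camera_matrix" (3x3 intrinsics, pixels), "R" (3x3) and "t" (3): a world point X has camera coordinates R X + t; the wrist camera has in their place "T_tool_cam" (4x4, takes a point from camera to tool coordinates, whose origin is the TCP and whose axes are the flange's). Camera axes: x right, y down, z forward; pixel columns grow to the right and rows downward; lengths in m; the calibration is good to about 2 mm. A picture is of the moment at which its call begins: read the wrist's pose just before it. get_calibration takes no time and is no camera call.
- order.finish_job(): hands the job in; it is judged then, once.
Trained networks look in the newest picture that a camera, given by its name, has taken for a name from the list of things; names that differ only in an ending like _2 or _b are one class to them, and where a whole thing is asked for, a point or a joint stands for the part that bears it (a point fixed in the world has none). Each returns a list of dicts, best first, with "p" (0 to 1); they miss things now and then, are a little off and sometimes report something else, mostly with a low value. They report only what shows in the picture. A call takes as long as a camera call. They do not tell look-alikes from the thing itself.
- regions_of(target, camera): "region" (420x560 bool, what is visible of it) and "pixel" ([row, column] in pixels, amid what is visible of it).
The state is a dict: "time": time; "joints": joint angles; "qvel": joint speeds; "joint_torque": joint torques, N m; "tool_pos": TCP position; "tool_rot": TCP orientation; "wrist_force": force on the tool from outside, world axes, zero at the start; "torque": the same for the moment, N m; "finger_gap": opening from 0.0 (shut) to 1.0 (fully open); "gripper_force": force on a finger pad.
Only numpy, scipy, OpenCV 4.12 (cv2) and the standard library are available. Lean on these libraries where they do the work, as an engineer would, in place of code of your own. Each camera call takes 0.05 s, during which the arm holds its last target. There are 200 camera calls.

### The job

On the green index stand, hook a fingertip under the orange pull ring and lift the spring index pin out of its hole, swing the arm exactly one hole towards the dark clay vase, and let the ring down so that the pin drops fully home in that hole. Do it with the fingertips only: do not pinch the ring or force it hard, and leave the vase, the spray bottle, the white saucer and the orange box where they stand. Finish with the robot clear of everything.

Things in the scene. Friction and masses are not known exactly. Their poses are not given: they have to be found in the camera images.
- stand: Green index stand fixed to the table, origin on the table under the arm's pivot post (60 mm dia). Its -x side faces the robot: there, 170 mm from the pivot, lies a curved sector plate (50 mm wide radially, top at z = 45 mm, about 0.7 rad either side of -x) with five pin holes 0.25 rad (42.5 mm) apart, the middle one on the -x axis. Its +y is its left as the robot sees it.
- rib_arm (a joint): Angle of the swing arm about the upright pivot (rad): 0 = middle hole, where it starts; +0.25 = next hole towards the stand's +y, -0.25 = next towards -y; last holes at +-0.5, stops at +-0.56. A seated pin leaves about 0.01 rad of play. With the pin lifted the arm swings easily (under 1 N at the ring) and stays where it is left.
- index_pin (a joint): Lift of the upright spring index pin (m): 0 = fully home, 0.022 = top stop. Pin 9 mm dia with a round tip, holes 11.5 mm. From 0.012 up it is clear; released between holes it rides on the plate at 0.012 and drops by itself when over a hole. The spring presses down with about 4 N when home, 7 N at the top.
- ring: Orange upright pull ring fixed on top of the pin, 170 mm from the pivot: inner dia 60 mm, outer 72, bar 6 mm. Origin at the ring's centre, z = 133 mm with the pin home. Its x axis is the axis of the opening, level, along the arm towards the pivot; z up. A finger tilted about 40 degrees, pointing down and along +x or -x, can enter it from either side. Stem below it 13 mm dia.
- bar_end (a point): Point at the middle of the arm's free end, on its top face, z = 62 mm, 215 mm from the pivot. The arm is a bar 34 mm wide, z = 52 to 62 mm; on it stand the pin housing (24 mm dia, up to z = 90 mm) under the ring and a 44 mm hub at the pivot up to z = 76 mm. An 8 mm wooden rib hangs at the end, 205 to 260 mm from the pivot, up to z = 70 mm.
- vase: Dark brown clay vase, loose, 76 mm dia, 140 mm high, origin at the centre of its underside. Stands about 0.2 m to one side of the stand's arm (left or right): it tells which way to swing. Its side is the sign of its y in the stand's frame.
- spray_bottle: White spray bottle with red collar and nozzle, loose, 68 mm dia, 178 mm high, origin at the centre of its underside; on the other side of the arm from the vase.
- saucer: White saucer, loose, 100 mm dia, 18 mm high, origin at the centre of its underside; beside the pivot on the stand's +y side.
- sponge_box: Small orange box, loose, 70 x 45 x 35 mm, origin at the centre of its underside; beside the pivot on the stand's -y side.
Not all that is in view belongs to the job. There is more than one size of the vase; the one meant has the size given above.

How it is judged:
On the way, in this order (a step that is already met when the one before it is completed fails the run):
1. the pin is lifted out of the middle hole (value of joint index_pin above 0.0105 m and value of joint rib_arm between -0.1 and 0.1 rad), for 0.05 s.
2. the pin has dropped home in the next hole on the vase's side (((y of vase in the frame of stand above 0 m and value of joint rib_arm between 0.215 and 0.285 rad) or (y of vase in the frame of stand below 0 m and value of joint rib_arm between -0.285 and -0.215 rad)) and value of joint index_pin below 0.002 m), for 0.2 s.
At the end, for the whole second after the job is handed in: The arm stands at rest within 0.035 rad of the next hole on the vase's side (one hole = 0.25 rad), with the pin less than 2 mm from fully home; the four bystanders are within 15 mm of where they stood, vase and bottle upright (all of step 2 and velocity of joint rib_arm between -0.05 and 0.05 rad/s and angle between each of vase, spray_bottle's own z axis and vertical below 0.1 rad and distance of each of vase, spray_bottle, saucer, sponge_box from where it was at the start of the episode below 0.015 m); the robot touches nothing.
It fails at once if the arm is swung well past the next hole (more than 0.37 rad from the middle) (value of joint rib_arm above 0.37 rad or value of joint rib_arm below -0.37 rad).
It fails at once if the ring is pinched or wrenched (over 40 N between fingers and ring) (contact force between the fingers and ring above 40 N).
It fails at once if the vase, spray bottle, saucer or orange box is lifted, carried or knocked (moved over 15 mm) (distance of any of vase, spray_bottle, saucer, sponge_box from where it was at the start of the episode above 0.015 m).
It also fails if it takes over 58 s, if anything falls off the work surface, if the arm or the gripper's body presses on something with over 40 N, if the wrist force passes 120 N, or if a joint passes its speed limit or range.

## Working session

There is one attempt and no reset: what is moved stays moved. The work goes in short steps, Python scripts to look and compute and a tool call to move; the robot and the scene stay as the last step left them, time stands still between calls to the robot, and variables do not carry over. Pictures are saved under pics/ and viewed, at most 10 in all, crops included, and the job is handed in when it is done.

Besides the shell and the picture viewer there is one more tool, called after ">>>" by a JSON object that holds its "fn" and its "kwargs", one argument or row to a line. carry_out: Moves the arm, as the interface text tells. Its arguments: {"type":"object","properties":{"increments":{"type":"array"},"hand":{"type":"number"}},"required":["increments"]}

```bash
mkdir -p pics; ls
cat > h.py <<'E'
import numpy as np, cv2
from station import telemetry, optics, order, regions_of
def world(cam, depth, mask):
    c=optics.get_calibration(cam); K=np.array(c["camera_matrix"])
    r,cc=np.nonzero(mask&(depth>0)); z=depth[r,cc]
    p=np.stack([(cc-K[0,2])/K[0,0]*z,(r-K[1,2])/K[1,1]*z,z],1)
    return (p-np.array(c["t"]))@np.array(c["R"])
E
python3 - <<'E'
from h import *
s=telemetry.sense(); print({k:np.round(v,3).tolist() for k,v in s.items()})
for cam in("scene","top"):
    im,d=optics.read_camera(cam); cv2.imwrite(f"pics/{cam}0.png",im)
    for n in("stand","ring","bar_end","vase","spray_bottle","saucer","sponge_box"):
        for r in regions_of(n,cam)[:3]:
            P=world(cam,d,r["region"])
            if len(P): print(cam,n,round(r["p"],2),np.round(r["pixel"]),len(P),"med",np.median(P,0).round(3),"lo",np.percentile(P,3,axis=0).round(3),"hi",np.percentile(P,97,axis=0).round(3))
E
```

```text
pics
{'time': 0.0, 'joints': [-1.319, 0.359, 1.511, -0.0, 1.272, -0.115], 'qvel': [0.004, -0.0, -0.001, 0.0, -0.001, -0.0], 'joint_torque': [-0.002, -52.763, -27.862, -0.0, 0.013, 0.0], 'tool_pos': [0.215, -0.559, 0.23], 'tool_rot': [-3.14, -0.0, 0.367], 'wrist_force': [0.27, -0.067, 0.157], 'torque': [0.005, -0.009, 0.032], 'gripper_force': 0.0, 'finger_gap': 1.0}
scene stand 0.76 [257. 290.] 5110 med [0.567 0.08  0.047] lo [ 0.476 -0.035  0.003] hi [0.724 0.172 0.118]
scene ring 0.73 [214. 296.] 128 med [0.531 0.05  0.127] lo [ 0.354 -0.046  0.002] hi [0.534 0.095 0.168]
scene bar_end 0.9 [256. 290.] 1524 med [0.608 0.074 0.065] lo [0.464 0.053 0.055] hi [0.717 0.097 0.136]
scene vase 0.85 [261. 387.] 2158 med [0.568 0.27  0.098] lo [0.515 0.236 0.007] hi [0.579 0.3   0.143]
scene vase 0.81 [204. 399.] 2818 med [0.437 0.244 0.152] lo [0.37  0.199 0.06 ] hi [0.454 0.289 0.198]
scene vase 0.8 [190. 441.] 2829 med [0.317 0.315 0.141] lo [0.246 0.272 0.02 ] hi [0.33  0.353 0.198]
scene saucer 0.9 [317. 340.] 1476 med [0.663 0.219 0.012] lo [0.626 0.177 0.005] hi [0.708 0.261 0.02 ]
sce
[... 575 characters left out ...]
292 0.176] lo [0.239 0.254 0.067] hi [0.325 0.343 0.198]
top vase 0.68 [269. 165.] 2800 med [0.404 0.227 0.176] lo [0.361 0.188 0.075] hi [0.447 0.276 0.198]
top vase 0.57 [203. 159.] 1330 med [0.539 0.254 0.126] lo [0.51  0.227 0.046] hi [0.571 0.289 0.142]
top spray_bottle 0.9 [210. 350.] 1094 med [ 0.516 -0.141  0.113] lo [ 0.492 -0.174  0.002] hi [ 0.549 -0.117  0.18 ]
top saucer 0.66 [151. 187.] 1417 med [0.672 0.218 0.01 ] lo [0.628 0.174 0.002] hi [0.714 0.261 0.019]
top sponge_box 0.92 [140. 313.] 660 med [ 0.699 -0.076  0.035] lo [ 0.668 -0.103  0.011] hi [ 0.735 -0.051  0.039]
top sponge_box 0.59 [187. 251.] 1900 med [0.586 0.064 0.064] lo [0.465 0.042 0.058] hi [0.708 0.088 0.162]
```

View pics/scene0.png

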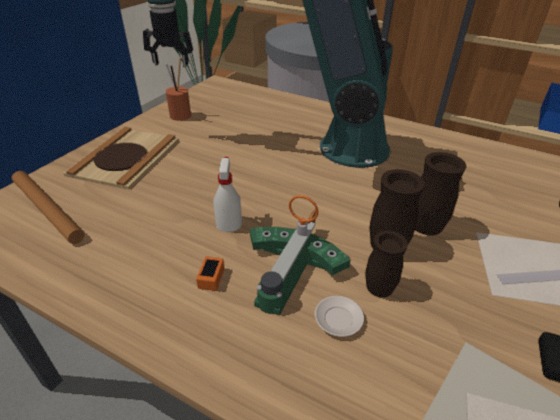

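View pics/top0.png

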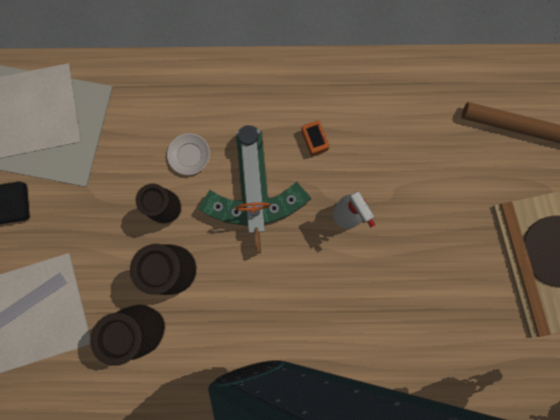

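The scene shows three dark vases: (row 261, col 387), (204, 399) and (190, 441). The heights measured are 0.143, 0.198 and 0.198 m. Only the one at (261, 387) (top view: 203, 159) fits 140 mm. It is left of the arm, on the stand's +y side. I'll fit the ring and pivot and confirm the vase in a crop.

Run:
```python
from h import *
R=[];H=[];B=[]
for cam in("scene","top"):
    im,d=optics.read_camera(cam)
    if cam=="scene": cv2.imwrite("pics/crop.png",cv2.resize(im[140:340,180:480],None,fx=2.6,fy=2.6,interpolation=cv2.INTER_CUBIC))
    P=world(cam,d,d>0); C=im[d>0].astype(int); hsv=cv2.cvtColor(im,cv2.COLOR_BGR2HSV)[d>0].astype(int)
    near=np.hypot(P[:,0]-.53,P[:,1]-.06)<.06
    r=P[near&(P[:,2]>.1)&(P[:,2]<.18)&(hsv[:,1]>120)&((hsv[:,0]<20))]
    hub=P[(np.hypot(P[:,0]-.7,P[:,1]-.08)<.06)&(abs(P[:,2]-.076)<.005)]
    bar=P[(abs(P[:,0]-.6)<.06)&(abs(P[:,1]-.07)<.05)&(abs(P[:,2]-.062)<.004)]
    v=P[(np.hypot(P[:,0]-.55,P[:,1]-.262)<.06)&(P[:,2]>.12)]
    A=np.c_[2*bar[:,0],np.ones(len(bar))]
    l=cv2.fitLine(bar[:,:2].astype(np.float32),cv2.DIST_HUBER,0,.01,.01).ravel()
    print(cam,"hub",len(hub),hub.mean(0).round(4),((hub.max(0)+hub.min(0))/2).round(4),np.ptp(hub,0).round(3),"\n bar",l.round(4),np.arctan2(l[1],l[0]))
    c=r.mean(0); 
    u,s,vt=np.linalg.svd(r-c)
    print(" ring",len(r),c.round(4),((np.percentile(r,98,axis=0)+np.percentile(r,2,axis=0))/2).round(4),r.min(0).round(3),r.max(0).round(3),"normal",vt[2].round(3),"vase z",v[:,2].max().round(3),v.mean(0).round(3))
    # circle fit in plane
    a,b=r@vt[0],r@vt[1]; q=np.linalg.lstsq(np.c_[2*a,2*b,np.ones(len(a))],a*a+b*b,rcond=None)[0]
    print(" circ",(q[0]*vt[0]+q[1]*vt[1]+(c@vt[2])*vt[2]).round(4),"r",np.sqrt(q[2]+q[0]**2+q[1]**2).round(4))
```

```text
scene hub 318 [0.6996 0.0794 0.077 ] [0.698  0.0783 0.0756] [0.043 0.044 0.009] 
 bar [0.9955 0.0944 0.603  0.071 ] 0.09452509
 ring 221 [0.5294 0.0641 0.1359] [0.5292 0.064  0.1356] [0.523 0.029 0.1  ] [0.536 0.098 0.171] normal [0.996 0.087 0.008] vase z 0.145 [0.546 0.267 0.135]
 circ [0.5294 0.0637 0.1359] r 0.0327
top hub 296 [0.6971 0.0744 0.0762] [0.6972 0.0745 0.0761] [0.042 0.04  0.009] 
 bar [0.9957 0.0928 0.6032 0.0664] 0.09295813
 ring 181 [0.5279 0.0612 0.1347] [0.5284 0.0604 0.1353] [0.523 0.027 0.1  ] [0.534 0.094 0.172] normal [-0.995 -0.096  0.002] vase z 0.147 [0.544 0.264 0.133]
 circ [0.528  0.06   0.1361] r 0.0329
```

View pics/crop.png

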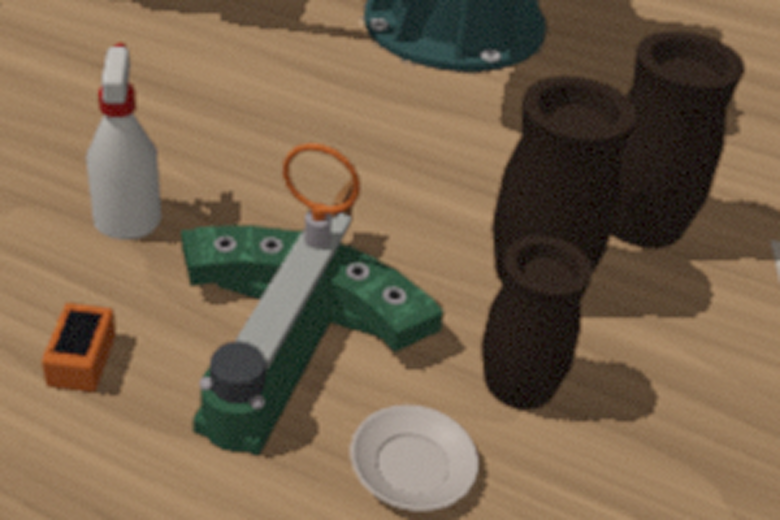

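The crop confirms it: the small vase at (320, 533) is the 140 mm one, on the left (+y) side. The ring is at crop (178, 320), the pivot at (375, 238). The ring-to-pivot distance comes out at 0.1696 m against 0.170 given, so the fix is good. Swing to +0.25.

```bash
cat >> h.py <<'E'
from scipy.spatial.transform import Rotation as Ro
def tool(a,yaw): # a: deg below horizontal
    a=np.radians(a); e=np.array([np.cos(yaw),np.sin(yaw),0]); up=np.array([0,0,1.])
    z=np.cos(a)*e-np.sin(a)*up; x=np.sin(a)*e+np.cos(a)*up
    return Ro.from_matrix(np.stack([x,np.cross(z,x),z],1))
def rows(targets, start=None):
    s=telemetry.sense(); p,R=(np.array(s["tool_pos"]),Ro.from_euler("xyz",s["tool_rot"])) if start is None else (np.array(start[0]),tool(*start[1:]))
    for t,a,y in targets:
        print(np.round(np.r_[R.inv().apply(np.array(t)-p)/.2,np.degrees((R.inv()*tool(a,y)).as_rotvec())/30],3).tolist())
E
python3 - <<'E'
from h import *
rows([([.215,-.56,.30],90,.367),([.36,-.40,.32],75,.25)])
E
```

```text
[-0.001, -0.001, -0.344, -0.0, -0.0, -0.0]
[0.963, -0.487, -0.444, -0.029, 0.499, 0.222]
```

>>> {"fn": "carry_out", "kwargs": {
  "increments": [
    [[0,0,-0.3,0,0,0],[0,0,-0.344,0,0,0],[0.32,-0.16,-0.38,-0.01,0.17,0.07],[0.64,-0.32,-0.41,-0.02,0.33,0.15],[0.963,-0.487,-0.444,-0.029,0.499,0.222],[0.963,-0.487,-0.444,-0.029,0.499,0.222],[0.963,-0.487,-0.444,-0.029,0.499,0.222]]
  ],
  "hand": 0
}}

```text
time: 1.78
tool_pos: [0.3606, -0.3983, 0.3201]
tool_rot: [-3.141, -0.262, 0.252]
wrist_force: [-1.1, 0.0, 0.6]
finger_gap: -0.005
gripper_force: 0.0
```

Run:
```python
from h import *
s=telemetry.sense(); print(s["tool_pos"],s["joints"],s["finger_gap"])
rows([([.42,-.22,.33],60,.17)])
```

```text
[ 0.36063838 -0.39832075  0.32006172] [-1.14496962  0.14784374  1.60996583  0.26455665  1.34574739  0.11921022] -0.004898730750737023
[0.505, -0.789, 0.084, -0.061, 0.5, 0.145]
```

>>> {"fn": "carry_out", "kwargs": {
  "increments": [
    [[0.17,-0.26,0.03,-0.02,0.17,0.05],[0.34,-0.53,0.056,-0.04,0.33,0.1],[0.505,-0.789,0.084,-0.061,0.5,0.145],[0.505,-0.789,0.084,-0.061,0.5,0.145],[0.505,-0.789,0.084,-0.061,0.5,0.145]]
  ]
}}

```text
time: 2.4
tool_pos: [0.4196, -0.2232, 0.3302]
tool_rot: [3.139, -0.523, 0.169]
wrist_force: [0.1, -0.6, -0.3]
finger_gap: -0.001
gripper_force: 0.0
```

Run:
```python
from h import *
rows([([.44,-.06,.31],50,.12),([.447,.054,.217],45,.09)])
```

```text
[0.155, -0.788, 0.204, -0.049, 0.334, 0.077]
[0.036, -1.345, 0.67, -0.087, 0.501, 0.12]
```

>>> {"fn": "carry_out", "kwargs": {
  "increments": [
    [[0.05,-0.27,0.07,-0.02,0.12,0.03],[0.1,-0.53,0.14,-0.035,0.23,0.055],[0.155,-0.788,0.204,-0.049,0.334,0.077],[0.155,-0.788,0.204,-0.049,0.334,0.077],[0.155,-0.788,0.204,-0.049,0.334,0.077]]
  ]
}}

```text
time: 3.02
tool_pos: [0.4411, -0.0605, 0.3111]
tool_rot: [3.141, -0.699, 0.12]
wrist_force: [-0.7, 0.1, 0.8]
finger_gap: -0.001
gripper_force: 0.0
```

Run:
```python
from h import *
rows([([.447,.054,.217],45,.09)])
```

```text
[-0.228, -0.565, 0.423, -0.038, 0.165, 0.043]
```

>>> {"fn": "carry_out", "kwargs": {
  "increments": [
    [[-0.05,-0.18,0.08,-0.01,0.05,0.015],[-0.11,-0.35,0.18,-0.02,0.1,0.03],[-0.17,-0.5,0.3,-0.03,0.14,0.04],[-0.228,-0.565,0.423,-0.038,0.165,0.043],[-0.228,-0.565,0.423,-0.038,0.165,0.043],[-0.228,-0.565,0.423,-0.038,0.165,0.043]]
  ]
}}

```text
time: 3.78
tool_pos: [0.4638, 0.0577, 0.2363]
tool_rot: [-3.14, -0.759, 0.087]
wrist_force: [-0.4, -0.1, 0.6]
finger_gap: -0.0
gripper_force: 0.0
```

Run:
```python
from h import *
s=telemetry.sense(); print(s["tool_pos"],s["tool_rot"])
im,d=optics.read_camera("wrist"); cv2.imwrite("pics/w1.png",im)
im2,d2=optics.read_camera("scene"); cv2.imwrite("pics/s1.png",cv2.resize(im2[100:330,200:460],None,fx=2.3,fy=2.3))
T=np.array(optics.get_calibration("wrist")["T_tool_cam"]);K=np.array(optics.get_calibration("wrist")["camera_matrix"])
R=Ro.from_euler("xyz",s["tool_rot"]).as_matrix()
hsv=cv2.cvtColor(im,cv2.COLOR_BGR2HSV)
m=(d>0)&(hsv[...,1]>120)&(hsv[...,0]<20)
r,c=np.nonzero(m);z=d[m]
p=np.stack([(c-K[0,2])/K[0,0]*z,(r-K[1,2])/K[1,1]*z,z],1)@T[:3,:3].T+T[:3,3]
P=p@R.T+s["tool_pos"]
P=P[(P[:,2]>.1)&(P[:,2]<.18)&(np.hypot(P[:,0]-.53,P[:,1]-.06)<.06)]
print(len(P), len(P) and (P.mean(0),P.min(0),P.max(0)))
rows([([.529,.062,.134]+.028*tool(45,.09).as_matrix()[:,2],45,.09)])
```

```text
[0.46379851 0.05765044 0.23628552] [-3.14019092 -0.759191    0.08701042]
949 (array([0.52681672, 0.06146319, 0.14063273]), array([0.52177943, 0.02634493, 0.10003177]), array([0.5339427 , 0.09652596, 0.16973995]))
[-0.112, 0.005, 0.738, 0.003, 0.048, -0.006]
```

View pics/w1.png

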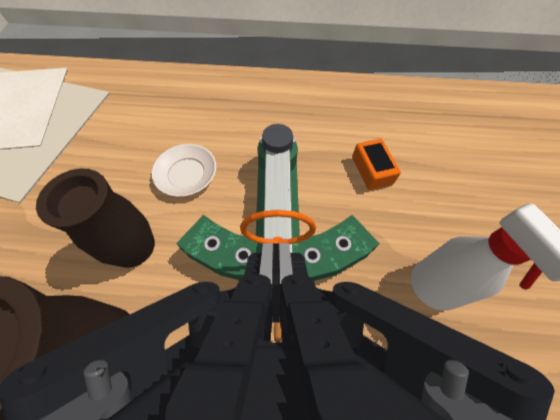

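The wrist view shows the ring straight ahead of the closed fingertips, centred at (227, 278), and the wrist fix agrees (y 0.0615). The pose stopped about 25 mm short, so I'll check whether that is lag or a joint limit.

Run:
```python
from h import *
s=telemetry.sense(); print(s["tool_pos"],s["tool_rot"],s["joints"],s["qvel"],s["time"])
```

```text
[0.463384   0.05729656 0.23662916] [-3.14048072 -0.76019112  0.08596539] [-0.16725081 -0.0917568   2.37482387  0.99517321  0.20857613  0.40025774] [ 0.00226719 -0.01054938  0.0091814   0.00586365 -0.00458724 -0.00130673] 3.875
```

```bash
cat >> h.py <<'E'
from scipy.optimize import least_squares
def fk(q,k):
    a1,d1,L2,e,L3,d=k; Y=lambda t:Ro.from_euler("y",t); Z=lambda t:Ro.from_euler("z",t)
    R=Z(q[0]); p=R.apply([a1,0,d1]); R=R*Y(q[1]); p=p+R.apply([e,0,L2]); R=R*Y(q[2]); p=p+R.apply([0,0,L3])
    R=R*Z(q[3])*Y(q[4])*Z(q[5]); return p+R.apply([0,0,d]),R
LO=np.array([-2.97,-1.01,.21,-.96,.2,-2.98]);HI=np.array([2.97,2.36,2.38,4.11,2.71,2.98])
E
python3 - <<'E'
from h import *
D=[([-1.319,.359,1.511,0,1.272,-.115],[.215,-.559,.2305],[-3.14,0,.367]),
([-1.14496962,0.14784374,1.60996583,0.26455665,1.34574739,0.11921022],[.36063838,-.39832075,.32006172],[-3.141,-.262,.252]),
([-0.16725081,-0.0917568,2.37482387,0.99517321,0.20857613,0.40025774],[.463384,.05729656,.23662916],[-3.14048,-.76019,.08597])]
f=lambda k:np.concatenate([fk(q,k)[0]-p for q,p,_ in D])
s=least_squares(f,[0,.35,.4,0,.4,.25]); print(s.x.round(4),np.abs(f(s.x)).max())
for q,p,r in D: print((fk(q,s.x)[1].inv()*Ro.from_euler("xyz",r)).as_rotvec().round(3))
np.save("k.npy",s.x)
E
```

```text
[-2.369e-01  6.570e-02  9.351e-01 -8.000e-04  5.513e-01  5.636e-01] 0.06115254976824294
[1.000e-03 1.000e-03 1.571e+00]
[-0.     0.     1.571]
[0.    0.    1.571]
```

```bash
sed -i 's/a1,d1,L2,e,L3,d=k/c,d1,L2,L3,d,w=k/; s/\[a1,0,d1\]/[0,c,d1]/; s/\[e,0,L2\]/[0,0,L2]/; s/R.apply(\[0,0,d\]),R/R.apply([0,0,d]),R*Ro.from_euler("z",np.pi\/2)/; s/R=R\*Z(q\[3\])\*Y(q\[4\])\*Z(q\[5\]);/R=R*Z(q[3]); p=p+R.apply([0,w,0]); R=R*Y(q[4])*Z(q[5]);/' h.py
python3 - <<'E'
from h import *
D=[([-1.319,.359,1.511,0,1.272,-.115],[.215,-.559,.2305],[-3.14,0,.367]),
([-1.14496962,0.14784374,1.60996583,0.26455665,1.34574739,0.11921022],[.36063838,-.39832075,.32006172],[-3.141,-.262,.252]),
([-0.16725081,-0.0917568,2.37482387,0.99517321,0.20857613,0.40025774],[.463384,.05729656,.23662916],[-3.14048,-.76019,.08597])]
f=lambda k:np.concatenate([fk(q,k)[0]-p for q,p,_ in D])
s=least_squares(f,[0,.35,.4,.4,.25,0.]); k=s.x;print(k.round(4),f(k).round(4))
for q,p,r in D: print((fk(q,k)[1].inv()*Ro.from_euler("xyz",r)).as_rotvec().round(3))
np.save("k.npy",k)
rng=np.random.default_rng(0)
def ik(p,R):
    b=None
    for i in range(12):
        x0=np.array(D[2][0]) if i==0 else np.array([-.1,.3,1.7,rng.uniform(-.9,3.5),rng.uniform(.3,2),rng.uniform(-2.5,2.5)])
        g=lambda q:np.r_[(fk(q,k)[0]-p)*5,(fk(q,k)[1].inv()*R).as_rotvec()]
        r=least_squares(g,np.clip(x0,LO+.01,HI-.01),bounds=(LO,HI))
        if b is None or r.cost<b.cost-1e-6:b=r
    return b
c=np.array([.529,.062,.134])
for a in(40,45,50,55):
  for L in(.028,-.05):
    R=tool(a,.09);b=ik(c+L*R.as_matrix()[:,2],R); print(a,L,b.cost.round(6),b.x.round(2))
for L in(.028,-.08):
    R=tool(130,.09);b=ik(c+L*R.as_matrix()[:,2],R); print("far",L,b.cost.round(6),b.x.round(2))
E
```

```text
[0.0717 0.0516 0.6696 0.387  0.3302 0.004 ] [ 0.009  -0.008   0.0038 -0.0113  0.0147  0.004   0.006  -0.0035 -0.0079]
[ 0.001 -0.    -0.   ]
[0. 0. 0.]
[ 0. -0. -0.]
40 0.028 0.016757 [-0.06  0.22  2.38  2.64  0.2  -1.19]
40 -0.05 0.020103 [-0.16  0.03  2.38  1.35  0.2   0.03]
45 0.028 0.00747 [-0.1   0.22  2.38  2.31  0.2  -0.9 ]
45 -0.05 0.00689 [-0.16  0.04  2.38  1.29  0.2   0.09]
50 0.028 0.002581 [-0.12  0.22  2.38  2.08  0.2  -0.68]
50 -0.05 0.001011 [-0.16  0.04  2.38  1.23  0.2   0.15]
55 0.028 0.002099 [-0.13  0.22  2.38  1.88  0.2  -0.5 ]
55 -0.05 0.0 [-0.11  0.05  2.32  0.58  0.21  0.84]
far 0.028 0.0 [ 0.01  0.65  1.53 -0.05  1.66  1.5 ]
far -0.08 0.0 [ 0.01  0.69  1.2  -0.05  1.95  1.49]
```

The near side runs into the q3 and q5 limits. The model shows the far side (tool leaning over the arm, pointing along -x) is easily reached, so I'll go up and over.

Run:
```python
from h import *
rows([([.46,.057,.33],60,.09),([.50,.06,.33],72,.09)])
```

```text
[0.309, -0.0, -0.35, 0.003, -0.452, -0.006]
[0.455, 0.002, -0.212, 0.002, -0.852, -0.006]
```

>>> {"fn": "carry_out", "kwargs": {
  "increments": [
    [[0.15,0,-0.18,0,-0.22,0],[0.309,0,-0.35,0,-0.45,0],[0.38,0,-0.28,0,-0.65,0],[0.455,0,-0.212,0,-0.852,0],[0.455,0,-0.212,0,-0.852,0],[0.455,0,-0.212,0,-0.852,0]]
  ]
}}

```text
time: 4.62
tool_pos: [0.5002, 0.0606, 0.3301]
tool_rot: [-3.141, -0.314, 0.087]
wrist_force: [-0.1, -0.2, -0.8]
finger_gap: -0.001
gripper_force: 0.0
```

Run:
```python
from h import *
rows([([.59,.066,.32],98,.09)])
```

```text
[0.412, 0.012, 0.187, -0.001, -0.866, -0.006]
```

>>> {"fn": "carry_out", "kwargs": {
  "increments": [
    [[0.13,0,0.06,0,-0.29,0],[0.27,0,0.12,0,-0.58,0],[0.412,0.012,0.187,0,-0.866,-0.006],[0.412,0.012,0.187,0,-0.866,-0.006],[0.412,0.012,0.187,0,-0.866,-0.006]]
  ]
}}

```text
time: 5.25
tool_pos: [0.5879, 0.0667, 0.3181]
tool_rot: [-3.14, 0.142, 0.091]
wrist_force: [0.6, 0.9, -0.1]
finger_gap: -0.001
gripper_force: 0.0
```

Run:
```python
from h import *
rows([([.64,.071,.28],124,.09)])
```

```text
[0.286, 0.002, 0.151, -0.002, -0.862, 0.003]
```

>>> {"fn": "carry_out", "kwargs": {
  "increments": [
    [[0.1,0,0.05,0,-0.29,0],[0.19,0,0.1,0,-0.58,0],[0.286,0,0.151,0,-0.862,0],[0.286,0,0.151,0,-0.862,0],[0.286,0,0.151,0,-0.862,0]]
  ]
}}

```text
time: 5.88
tool_pos: [0.6403, 0.0721, 0.2834]
tool_rot: [-3.14, 0.589, 0.093]
wrist_force: [-0.2, -0.0, 1.1]
finger_gap: -0.001
gripper_force: 0.0
```

Run:
```python
from h import *
c=np.array([.529,.062,.134]); z=tool(135,.09).as_matrix()[:,2]
rows([(c-.09*z,135,.09),(c-.05*z,135,.09)])
```

```text
[0.038, 0.001, 0.49, 0.0, -0.375, 0.004]
[-0.001, 0.001, 0.686, 0.0, -0.375, 0.004]
```

>>> {"fn": "carry_out", "kwargs": {
  "increments": [
    [[0.05,0,0.17,0,-0.12,0],[0.07,0,0.34,0,-0.25,0],[0.038,0,0.49,0,-0.375,0],[0,0,0.686,0,-0.375,0],[0,0,0.686,0,-0.375,0],[0,0,0.686,0,-0.375,0]]
  ]
}}

```text
time: 6.62
tool_pos: [0.5659, 0.0656, 0.1715]
tool_rot: [-3.141, 0.781, 0.093]
wrist_force: [-0.1, -0.0, -0.5]
finger_gap: 0.003
gripper_force: 0.0
```

Run:
```python
from h import *
s=telemetry.sense(); print(s["joints"].round(2))
im,d=optics.read_camera("wrist"); im2,_=optics.read_camera("scene"); a=im2[120:330,200:400]
cv2.imwrite("pics/w2.png",np.hstack([cv2.resize(im,(400,300)),cv2.resize(a,(286,300))]))
c=np.array([.529,.062,.134]); z=tool(135,.09).as_matrix()[:,2]
rows([(c+.028*z,135,.09)])
```

```text
[ 0.02  0.83  1.05 -0.05  2.03  1.5 ]
[-0.007, 0.001, 0.402, 0.002, -0.007, 0.004]
```

View pics/w2.png

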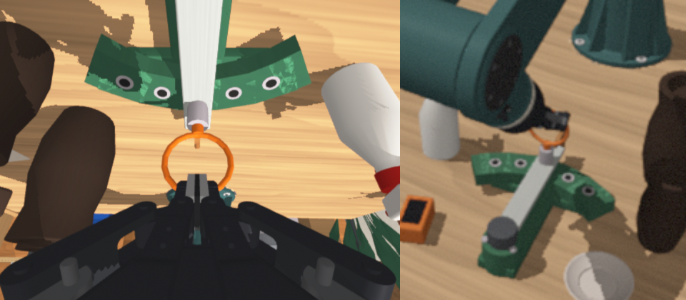

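The wrist view shows the ring centred at about (163, 197), with the fingertips at about (180, 197) aligned with its opening. Insert.

>>> {"fn": "carry_out", "kwargs": {
  "increments": [
    [[0,0,0.1,0,0,0],[0,0,0.2,0,0,0],[0,0,0.3,0,0,0],[0,0,0.4,0,0,0],[0,0,0.4,0,0,0],[0,0,0.4,0,0,0]]
  ]
}}

```text
time: 7.48
tool_pos: [0.51, 0.0605, 0.1117]
tool_rot: [-3.14, 0.786, 0.093]
wrist_force: [0.5, -0.1, 0.4]
finger_gap: -0.0
gripper_force: 0.0
```

Run:
```python
from h import *
p=telemetry.sense()["tool_pos"]
rows([(p+[0,0,h],135,.09) for h in(.01,.027)])
```

```text
[-0.035, -0.0, -0.035, 0.002, 0.0, 0.004]
[-0.095, -0.0, -0.095, 0.002, 0.0, 0.004]
```

Inserted without contact. Lift vertically in small steps.

>>> {"fn": "carry_out", "kwargs": {
  "increments": [
    [[-0.02,0,-0.02,0,0,0],[-0.035,0,-0.035,0,0,0],[-0.045,0,-0.045,0,0,0],[-0.055,0,-0.055,0,0,0],[-0.055,0,-0.055,0,0,0]]
  ]
}}

```text
time: 8.1
tool_pos: [0.5096, 0.0604, 0.126]
tool_rot: [-3.14, 0.786, 0.093]
wrist_force: [5.4, -0.2, -5.1]
finger_gap: -0.001
gripper_force: 0.0
```

>>> {"fn": "carry_out", "kwargs": {
  "increments": [
    [[-0.014,0,-0.014,0,0,0],[-0.028,0,-0.028,0,0,0],[-0.042,0,-0.042,0,0,0],[-0.042,0,-0.042,0,0,0]]
  ]
}}

```text
time: 8.6
tool_pos: [0.5096, 0.0604, 0.1376]
tool_rot: [-3.14, 0.786, 0.093]
wrist_force: [5.8, 0.4, -6.4]
finger_gap: 0.001
gripper_force: 0.0
```

```bash
cat > m.py <<'E'
from h import *
for cam in("top","scene"):
    im,d=optics.read_camera(cam); hsv=cv2.cvtColor(im,cv2.COLOR_BGR2HSV)
    m=(d>0)&(hsv[...,1]>120)&(hsv[...,0]<20); P=world(cam,d,m)
    P=P[(P[:,2]>.095)&(P[:,2]<.2)&(np.hypot(P[:,0]-.53,P[:,1]-.08)<.08)]
    B=world(cam,d,(d>0)&(hsv[...,1]<60)); B=B[(abs(B[:,0]-.6)<.07)&(abs(B[:,1]-.08)<.06)&(abs(B[:,2]-.063)<.005)]
    l=cv2.fitLine(B[:,:2].astype(np.float32),cv2.DIST_HUBER,0,.01,.01).ravel() if len(B)>20 else [1,0,0,0]
    if l[0]<0:l=-l
    print(cam,len(P),"z",np.percentile(P[:,2],[2,98]).round(4),"mid",((P.min(0)+P.max(0))/2).round(4),"bar yaw",len(B),np.arctan2(l[1],l[0]).round(3))
E
python3 m.py
```

```text
Traceback (most recent call last):
  File "m.py", line 9, in <module>
    print(cam,len(P),"z",np.percentile(P[:,2],[2,98]).round(4),"mid",((P.min(0)+P.max(0))/2).round(4),"bar yaw",len(B),np.arctan2(l[1],l[0]).round(3))
                         ~~~~~~~~~~~~~^^^^^^^^^^^^^^^
IndexError: index -1 is out of bounds for axis 0 with size 0
```

```bash
sed -i 's/("top","scene")/("scene","top")/; s/^    l=cv2/    if len(P)<20: print(cam,"none",len(B)); continue\n    l=cv2/' m.py; python3 m.py
python3 - <<'E'
from h import *
pv=np.array([.698,.0765]); p=telemetry.sense()["tool_pos"]
for th in(.06,.125,.19,.25):
    v=Ro.from_euler("z",-th).apply(np.r_[p[:2]-pv,0]); rows([(np.r_[pv+v[:2],p[2]],135,.093-th)])
E
```

```text
scene 95 z [0.1067 0.146 ] mid [0.5288 0.0706 0.1266] bar yaw 701 0.098
top none 0
[0.002, -0.057, -0.001, 0.079, 0.001, 0.081]
[0.006, -0.118, -0.006, 0.166, 0.001, 0.169]
[0.013, -0.178, -0.013, 0.254, 0.001, 0.257]
[0.022, -0.234, -0.022, 0.335, 0.001, 0.338]
```

>>> {"fn": "carry_out", "kwargs": {
  "increments": [
    [[0.0,-0.014,0,0.02,0,0.02],[0.001,-0.028,0,0.04,0,0.04],[0.001,-0.042,0,0.06,0,0.06],[0.002,-0.057,-0.001,0.079,0.001,0.081],[0.003,-0.072,-0.002,0.1,0.001,0.103],[0.004,-0.087,-0.003,0.122,0.001,0.125],[0.005,-0.103,-0.005,0.144,0.001,0.147],[0.006,-0.118,-0.006,0.166,0.001,0.169],[0.006,-0.118,-0.006,0.166,0.001,0.169]]
  ]
}}

```text
time: 9.88
tool_pos: [0.5091, 0.0839, 0.1373]
tool_rot: [3.141, 0.786, -0.033]
wrist_force: [6.4, 0.4, -5.6]
finger_gap: -0.001
gripper_force: 0.0
```

```bash
python3 m.py
python3 - <<'E'
from h import *
pv=np.array([.698,.0765]); p0=np.array([.5096,.0604,.1376])
for th in(.19,.25,.262):
    v=Ro.from_euler("z",-th).apply(np.r_[p0[:2]-pv,0]); rows([(np.r_[pv+v[:2],p0[2]],135,.093-th)])
E
```

```text
scene 96 z [0.1079 0.1453] mid [0.551  0.0989 0.1487] bar yaw 712 -0.038
top none 0
[0.001, -0.062, -0.003, 0.088, 0.001, 0.087]
[0.005, -0.118, -0.007, 0.17, 0.001, 0.168]
[0.006, -0.13, -0.008, 0.186, 0.001, 0.184]
```

>>> {"fn": "carry_out", "kwargs": {
  "increments": [
    [[0,-0.015,-0.001,0.022,0,0.022],[0,-0.031,-0.001,0.044,0,0.044],[0.001,-0.046,-0.002,0.066,0,0.066],[0.001,-0.062,-0.003,0.088,0.001,0.087],[0.002,-0.076,-0.004,0.11,0.001,0.11],[0.003,-0.09,-0.005,0.13,0.001,0.13],[0.004,-0.104,-0.006,0.15,0.001,0.15],[0.005,-0.118,-0.007,0.17,0.001,0.168],[0.005,-0.118,-0.007,0.17,0.001,0.168]]
  ]
}}

```text
time: 11.1
tool_pos: [0.5115, 0.1072, 0.1376]
tool_rot: [3.141, 0.785, -0.158]
wrist_force: [6.3, -1.5, -6.0]
finger_gap: 0.0
gripper_force: 0.0
```

```bash
python3 m.py
python3 - <<'E'
from h import *
p=telemetry.sense()["tool_pos"]
rows([(p-[0,0,h],135,-.157) for h in(.01,.027,.033)])
E
```

```text
scene 107 z [0.1078 0.1829] mid [0.538  0.1101 0.1491] bar yaw 735 -0.171
top none 0
[0.035, -0.0, 0.035, 0.0, -0.001, -0.001]
[0.095, -0.0, 0.095, 0.0, -0.001, -0.001]
[0.117, -0.0, 0.117, 0.0, -0.001, -0.001]
```

>>> {"fn": "carry_out", "kwargs": {
  "increments": [
    [[0.009,0,0.009,0,0,0],[0.018,0,0.018,0,0,0],[0.026,0,0.026,0,0,0],[0.035,0,0.035,0,0,0],[0.035,0,0.035,0,0,0]]
  ]
}}

```text
time: 11.82
tool_pos: [0.5115, 0.1072, 0.1277]
tool_rot: [3.141, 0.785, -0.158]
wrist_force: [6.4, -0.3, -6.2]
finger_gap: -0.003
gripper_force: 0.0
```

The pin is still loading the finger 10 mm lower, below the plate-riding height, so it is entering the hole. Lower fully.

>>> {"fn": "carry_out", "kwargs": {
  "increments": [
    [[0.009,0,0.009,0,0,0],[0.018,0,0.018,0,0,0],[0.027,0,0.027,0,0,0],[0.036,0,0.036,0,0,0],[0.045,0,0.045,0,0,0],[0.056,0,0.056,0,0,0],[0.056,0,0.056,0,0,0]]
  ]
}}

```text
time: 12.7
tool_pos: [0.5102, 0.1077, 0.1125]
tool_rot: [3.142, 0.788, -0.157]
wrist_force: [-0.2, -0.8, -0.3]
finger_gap: 0.001
gripper_force: 0.0
```

```bash
python3 m.py
python3 - <<'E'
from h import *
im,_=optics.read_camera("scene"); im2,_=optics.read_camera("wrist")
cv2.imwrite("pics/s3.png",np.hstack([cv2.resize(im[170:320,230:380],(500,500)),im2[0:400,140:440][:, :][:400].copy() if 0 else cv2.resize(im2[:,130:430],(300,500))]))
E
```

```text
scene 107 z [0.0976 0.1841] mid [0.5571 0.1156 0.144 ] bar yaw 738 -0.172
top none 0
```

View pics/s3.png

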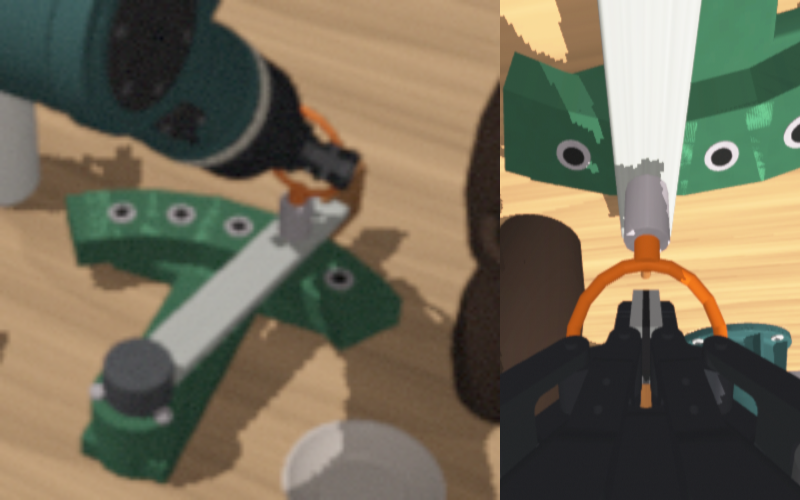

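The left panel shows three free holes on the bottle side and one on the vase side, so the arm is over the +0.25 hole. There is no force on the finger. I'll back out along the finger axis (0.4 is 80 mm), then up, and measure the ring height.

>>> {"fn": "carry_out", "kwargs": {
  "increments": [
    [[0,0,-0.1,0,0,0],[0,0,-0.2,0,0,0],[0,0,-0.35,0,0,0],[0,0,-0.5,0,0,0],[0,0,-0.7,0,0,0],[0.2,0,-0.85,0,0,0],[0.4,0,-1,0,0,0],[0.4,0,-1,0,0,0],[0.4,0,-1,0,0,0]]
  ]
}}

```text
time: 14.02
tool_pos: [0.7056, 0.0767, 0.1967]
tool_rot: [-3.141, 0.789, -0.157]
wrist_force: [-0.3, -0.3, -0.1]
finger_gap: -0.001
gripper_force: 0.0
```

```bash
python3 m.py
python3 - <<'E'
from h import *
for cam in("scene","top"):
    im,d=optics.read_camera(cam); cv2.imwrite(f"pics/{cam}9.png",im)
    for n in("vase","spray_bottle","saucer","sponge_box"):
        for r in regions_of(n,cam)[:3]:
            P=world(cam,d,r["region"])
            if len(P): print(cam,n,round(r["p"],2),np.round(r["pixel"]),np.median(P,0).round(3),P[:,2].max().round(3))
E
```

```text
scene 213 z [0.0977 0.1699] mid [0.5314 0.1059 0.1332] bar yaw 736 -0.17
top 182 z [0.1    0.1699] mid [0.5296 0.102  0.1349] bar yaw 131 -1.56
scene vase 0.9 [260. 385.] [0.568 0.269 0.101] 0.144
scene vase 0.79 [204. 398.] [0.436 0.244 0.153] 0.2
scene vase 0.59 [192. 440.] [0.317 0.315 0.139] 0.2
scene spray_bottle 0.62 [186. 229.] [ 0.535 -0.132  0.124] 0.427
scene saucer 0.76 [315. 342.] [0.664 0.219 0.012] 0.023
scene sponge_box 0.8 [274. 209.] [ 0.714 -0.066  0.035] 0.04
top vase 0.39 [269. 192.] [0.406 0.186 0.076] 0.087
top spray_bottle 0.8 [212. 353.] [ 0.515 -0.142  0.116] 0.182
top sponge_box 0.73 [136. 314.] [ 0.699 -0.078  0.035] 0.042
```

View pics/scene9.png

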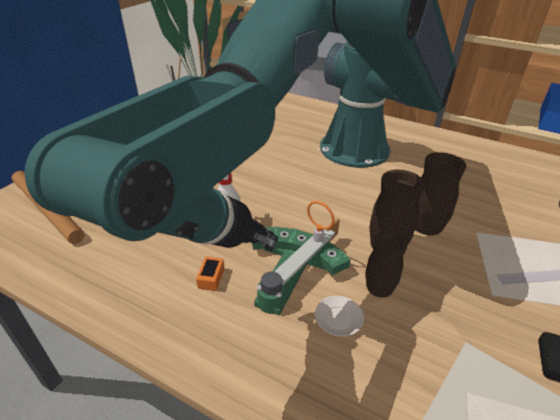

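The picture shows the ring at (215, 320) standing free. Its top is at 0.170 m, the same as at the start, so the pin is home. The arm stands one hole towards the vase, the bystanders are unmoved and the gripper is clear.

```bash
python3 -c "
from station import order
print(order.finish_job())"
```

```text
the job is handed in; nothing more can be done
None
```

I swung the arm one hole (+0.25 rad) towards the 140 mm vase; the ring is back at its starting height, so the pin is home. By the cameras the bystanders had not moved, the robot was clear, and I handed the job in at about 15 s; the hand-in returned no verdict.

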